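Prop open the materials box and put the pigment jar away

TASK

Open the plywood materials box by pushing its lid up from the front and on over backwards until it leans against the rubber bar of its back-rest and stays there by itself; press it home by feel and gently, without straining the back-rest. Then set the small pigment jar down upright on the floor of the box without dropping it, and leave the other things on the bench where they are.

Things in the scene. Friction and masses are not known exactly. Their poses are not given: they have to be found in the camera images.
- box: Open-topped plywood box fixed to the bench, outside 150 (x) by 240 (y) by 75 (z) mm, walls and floor 7 mm thick. Origin: centre of its underside; z up, -x is its front (towards the robot), +x its hinge side. It is deep enough for the jar anywhere on its floor.
- lid (a joint): Opening angle of the lid in rad: 0 closed and level, 1.57 upright, more when leaning back. The hinge is slightly stiff (0.1 N m): let go below about 1.2 rad the lid falls shut; near upright and beyond it stops where it is left, so it must be pushed all the way to the bar. Pressing the lid with more than 15 N is too much.
- lid_hinge (a point): Point on the hinge axis at the middle of the box's width, 75.5 mm above the bench, 75 mm behind the box's middle. Turns with the lid: -x runs along the lid's underside to the front edge, z is the lid's outward (upper) normal, y is the hinge axis.
- lid_edge (a point): Middle of the lid's front lower edge, on its underside. The lid is a plain plywood board 10 mm thick, 168 mm from hinge axis to front edge, 244 mm wide, 0.35 kg (varies by 15 percent). Closed, its underside is 75.5 mm above the bench and overhangs the box's front by 18 mm, free underneath. Axes as lid_hinge.
- rest_pivot (a point): Fixed point of the box, same place as lid_hinge, axes of the box: pivot of the adjustable back-rest, two steel arms just outside the box's ends with a 12 mm rubber bar across, 70 mm from the pivot. Its setting differs each time and is not measured: the lid meets the bar between 1.68 and 1.88 rad. The bar yields about 80 N m/rad (5.5 N per mm at 120 mm from the hinge).
- jar: Small closed jar of pigment with a screw lid, 44 mm in diameter and 62 mm tall, 0.15 kg, standing on the bench beside the box, on the left or on the right. Origin: centre of its underside; z up.
- brush_pot: Bystander: green glass pot 72 mm wide and 90 mm tall holding brushes that reach 0.21 m high, on the side of the box opposite the jar. Origin: centre of its underside.
- water_bottle: Bystander: clear bottle 60 mm in diameter, 180 mm tall, back left of the box. Origin: centre of its underside.
- dish: Bystander: white bowl 100 mm wide, 35 mm tall, back right of the box. Origin: centre of its underside.
Mind the look-alikes: they are no part of the job. What is meant by the jar is not green, and is the smaller of those in its own colour.

How it is judged:
By the outcome, as a careful person would: the job done as asked, in the order asked, and still so for the second after the job is handed in, with the robot touching nothing.
It also fails if it takes over 72 s, if anything falls off the work surface, if the arm or the gripper's body presses on something with over 40 N, if the wrist force passes 120 N, or if a joint passes its speed limit or range.

ROBOT

A 6-joint arm with a two-finger parallel gripper is mounted at the origin on the work surface. World frame = base frame: x ahead of the robot, y to its left, z up, the work surface at z = 0. Lengths are in m, angles in rad, forces in N, time in s.
With the tool pointing down it reaches from about 0.35 to 0.775 m from the base axis. Payload 7.3 kg.
Tool frame: the origin (TCP) lies at the very end of the fingers, on their centre line; the grasp point (between the pads) lies 19 mm behind it (robot.hold_point_z is the distance from the TCP to the grasp point, in m); y points along the fingers, z is the direction in which the jaws open and shut, and the axes are right-handed (so a half turn about y gives the same grasp; the last joint's range is limited). The gripper opens to 92 mm and grips with 3 to 60 N. Pads are 19 mm wide; open, the fingers measure 130 mm over their backs; the gripper's body (75 mm by 190 mm) begins 47 mm behind the grasp point.
Start: joints at [-1.305, 0.342, 1.524, -0, 1.275, -0.146], TCP at [0.21, -0.481, 0.227] pointing down, gripper open.
Joint ranges: [-2.53, 2.53], [-0.77, 2.02], [0.04, 2.7], [-1, 4.14], [0.28, 2.66], [-3.11, 3.11]. Speed limits (rad/s): [2.57, 2.57, 3.14, 3.14, 3.14, 3.14].

INTERFACE

Orientations are given as [roll, pitch, yaw] about the fixed x, y, z axes, in that order (R = Rz(yaw) Ry(pitch) Rx(roll)).
In Python, from cell import robot gives the robot as it stands.
- The arm moves only by the shell command python3 -m crank 'ROWS' [OPENING] [FORCE]. ROWS is a JSON object of lists of equal length, an entry for each row: "xyz": the shift along the tool's x, y, z in cm, a list of three; "roll": the turn about the tool's y in degrees. A call has 1 to 20 rows; each row shifts and turns the commanded pose from where the row before left it, along the tool's axes as they then stand; what a row does not reach is not made up. A row lasts 1/10 s, in which the tool goes at most 50 mm and 8.59 degrees, less where a joint would pass 70% of its speed; a pose out of reach is approached as far as the arm can. A call is refused whole if a number of a shift passes 5 or a number of a turn 8.59, either way. A call with a gripper value outside its range is refused whole. OPENING is the gripper command: -1 is fully open, 1 is shut, values between are in proportion, set as the call begins (- or left out, the last holds). The fingers move at their own pace and stop on an object; FORCE is the grip in N (left out, the last holds). Time passes only in rows, so rows that do not move let the fingers close. It gives the time, the measured TCP pose, the force and the opening at its end, in the units of the state.
- robot.observe(): the state, without advancing time (a new reading comes with each control period).
- robot.read_camera(name): name is "scene" or "side" or "wrist"; returns the picture (400x640x3 uint8, red, green, blue); there is no depth.
- robot.calibration(name): a dict with "intrinsics" (3x3 intrinsics, pixels), "pose" (4x4, takes a point from camera to world coordinates). Camera axes: x right, y down, z forward; pixel columns grow to the right and rows downward; lengths in m; the calibration is good to about 2 mm. A picture is of the moment at which its call begins: read the wrist's pose just before it. calibration takes no time and is no camera call; for the wrist camera it gives the pose at the moment of the call.
- robot.hand_in(): hands the job in, once; it reports no verdict.
The state is a dict: "time": time; "qpos": joint angles; "qvel": joint speeds; "joint_efforts": joint torques, N m; "tool_pos": TCP position; "tool_rot": TCP orientation; "contact_force": force on the tool from outside, world axes, zero at the start; "torque": the same for the moment, N m; "opening": finger opening in m.
Only numpy, scipy, OpenCV 4.12 (cv2) and the standard library are available. Lean on these libraries where they do the work, as an engineer would, in place of code of your own. Each camera call takes 0.05 s, during which the arm holds its last target.

## Working session

There is one attempt and no reset: what is moved stays moved. The work goes in short steps, Python scripts to look and compute and a shell command to move; the robot and the scene stay as the last step left them, time stands still between calls to the robot, and variables do not carry over. Pictures are saved under pics/ and viewed, and the job is handed in when it is done.

```bash
ls; mkdir -p pics; python3 - <<'E'
from cell import robot
import cv2,numpy as np
np.set_printoptions(precision=4,suppress=True)
s=robot.observe()
for k,v in s.items(): print(k,v)
for n in ["scene","side","wrist"]:
    c=robot.calibration(n); print(n,np.array(c["intrinsics"]),np.array(c["pose"]))
    im=robot.read_camera(n); cv2.imwrite(f"pics/{n}0.png",im[:,:,::-1])
E
```

```text
pics
time 0.0
qpos [-1.305   0.3427  1.525  -0.      1.2754 -0.146 ]
qvel [-0.0006 -0.0009 -0.001  -0.0002  0.0013 -0.0007]
joint_efforts [  0.0013 -43.1236 -24.4222   0.0718   0.0559  -0.0001]
tool_pos [ 0.2101 -0.4807  0.226 ]
tool_rot [-1.5723  0.0002 -2.7298]
contact_force [-1.4995 -0.1668 -0.6144]
torque [ 0.0418 -0.003  -0.0276]
opening 0.09175147923467498
scene [[441.7269   0.     314.8186]
 [  0.     441.7269 194.2855]
 [  0.       0.       1.    ]] [[-0.7577  0.5327 -0.377   0.9565]
 [ 0.6524  0.6036 -0.4583  0.5178]
 [-0.0166 -0.5932 -0.8049  0.9957]
 [ 0.      0.      0.      1.    ]]
side [[481.5503   0.     315.0403]
 [  0.     481.5503 204.2779]
 [  0.       0.       1.    ]] [[-0.7575 -0.2955  0.5822 -0.1065]
 [-0.6527  0.3621 -0.6655  0.7501]
 [-0.0142 -0.8841 -0.4671  0.6092]
 [ 0.      0.      0.      1.    ]]
wrist [[357.55     0.     318.6727]
 [  0.     357.55   200.4603]
 [  0.       0.       1.    ]] [[ 0.3995 -0.8741 -0.2763  0.2854]
 [-0.9167 -0.3818 -0.1178 -0.4487]
 [-0.0025  0.3004 -0.9538  0.3834]
 [ 0.      0.      0.      1.    ]]
```

View pics/scene0.png

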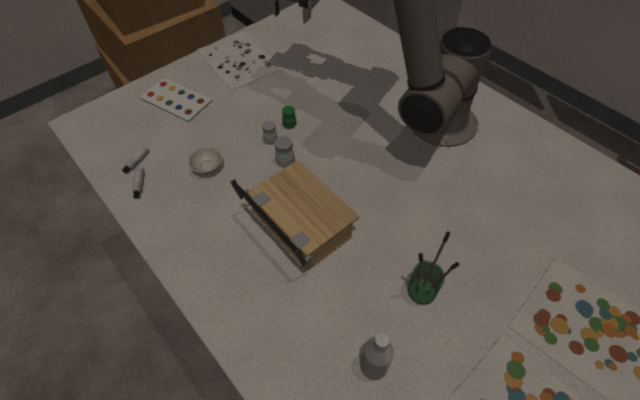

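View pics/side0.png

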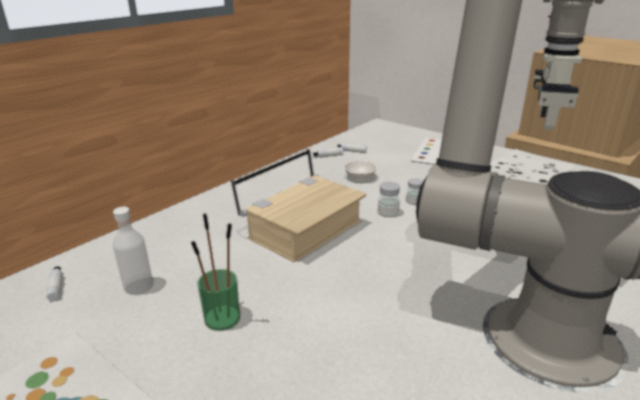

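View pics/wrist0.png

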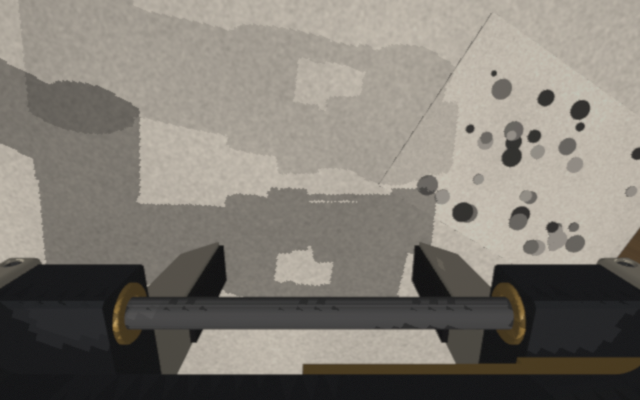

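```bash
cat > h.py <<'E'
import numpy as np,cv2
from cell import robot
from scipy.spatial.transform import Rotation as Rn
np.set_printoptions(precision=4,suppress=True)
def ray(cam,u,v,z=0.0,cal=None):
    c=cal or robot.calibration(cam);K=np.array(c["intrinsics"]);T=np.array(c["pose"])
    d=T[:3,:3]@np.linalg.solve(K,[u,v,1]);o=T[:3,3]
    return o+d*(z-o[2])/d[2]
def proj(cam,P,cal=None):
    c=cal or robot.calibration(cam);K=np.array(c["intrinsics"]);T=np.array(c["pose"])
    p=T[:3,:3].T@(np.array(P,float).reshape(-1,3)-T[:3,3]).T
    q=K@p; return (q[:2]/q[2]).T
def crop(src,dst,x0,y0,x1,y1,s):
    im=cv2.imread(src)[y0:y1,x0:x1]; cv2.imwrite(dst,cv2.resize(im,None,fx=s,fy=s,interpolation=cv2.INTER_CUBIC))
E
python3 - <<'E'
from h import *
crop("pics/scene0.png","pics/c1.png",180,90,380,280,4) if 0 else crop("pics/scene0.png","pics/c1.png",220,90,370,275,3.2)
crop("pics/side0.png","pics/c2.png",220,140,440,260,3.6)
E
```

```text
(no output)
```

View pics/c1.png

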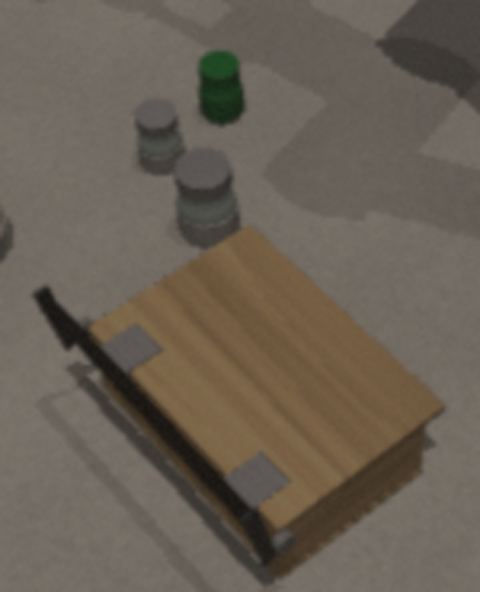

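View pics/c2.png

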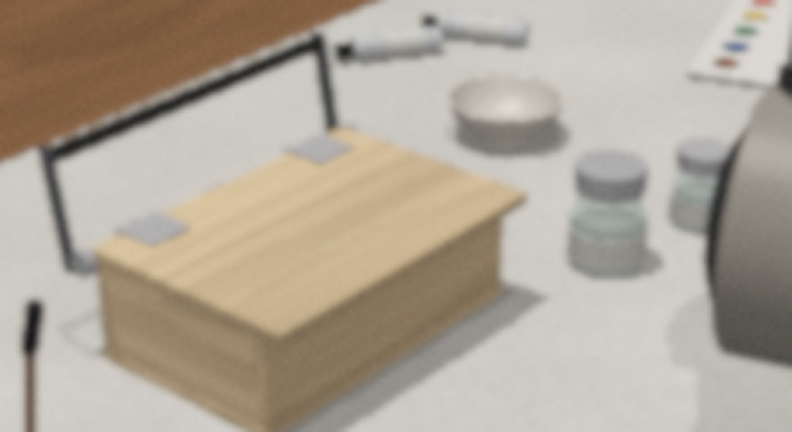

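```bash
python3 - <<'E'
from h import *
f=lambda x,y:(x/3.2+220-0.35,y/3.2+90-0.35)
g=lambda x,y:(x/3.6+220-0.35,y/3.6+140-0.35)
print("lid scene")
P=[ray("scene",*f(*p),0.0855) for p in [(445,408),(250,227),(90,325),(270,527)]]
for p in P: print(p)
print([np.linalg.norm(P[i]-P[(i+1)%4]) for i in range(4)])
print("lid side")
Q=[ray("side",*g(*p),0.0855) for p in [(278,337),(526,195),(342,128),(97,247)]]
for p in Q: print(p)
print([np.linalg.norm(Q[i]-Q[(i+1)%4]) for i in range(4)])
print("small jar top", ray("scene",*f(157,108),.062), "big top",ray("scene",*f(204,165),.075), "green", ray("scene",*f(219,64),.062))
for (a,b) in [((136,110),(178,110)),((176,168),(232,168)),((198,66),(240,66))]:
  print('w',np.linalg.norm(ray("scene",*f(*a),.06)-ray("scene",*f(*b),.06)))
print("small side top",ray("side",*g(705,150),.062),"big",ray("side",*g(610,162),.075))
print("dish",ray("scene",206,158,.035),ray("side",*g(506,100),.035),"pot",ray("scene",425,292,0), ray("side",220,318,0),"bottle", ray("side",137,283,0),ray("scene",374,372,0))
E
```

```text
lid scene
[0.4948 0.1241 0.0855]
[ 0.4907 -0.1171  0.0855]
[ 0.6535 -0.1224  0.0855]
[0.6623 0.1146 0.0855]
[np.float64(0.24123713672707178), np.float64(0.1628885027119687), np.float64(0.23713188449831704), np.float64(0.16782578921601898)]
lid side
[0.4909 0.1264 0.0855]
[ 0.4864 -0.1147  0.0855]
[ 0.6538 -0.1193  0.0855]
[0.6555 0.1185 0.0855]
[np.float64(0.24110280033444445), np.float64(0.16741350658825102), np.float64(0.23780912363591886), np.float64(0.16478639310128332)]
small jar top [ 0.4509 -0.3041  0.062 ] big top [ 0.4699 -0.2077  0.075 ] green [ 0.3705 -0.3119  0.062 ]
w 0.03932951408245347
w 0.050617357310373395
w 0.040299914485109
small side top [ 0.4539 -0.297   0.062 ] big [ 0.4825 -0.2124  0.075 ]
dish [ 0.6575 -0.3362  0.035 ] [ 0.6582 -0.3307  0.035 ] pot [0.4819 0.3463 0.    ] [0.4926 0.3418 0.    ] bottle [0.7112 0.3835 0.    ] [0.7049 0.396  0.    ]
```

Look-alikes in the scene picture: green jar (289,116), larger grey jar (284,150) and smaller grey jar (269,131). The close crop shows lid widths of about 39 mm and 51 mm for the two grey jars, so I take the one at (269,131), near (0.452,-0.300). The box's front lid edge is at about x=0.490, y=0.004, with yaw -0.02. I'll close the fingers, turn the jaw axis along y and move to a point in front of the lid.

```bash
python3 -m crank '{"xyz":[[0,0,0],[0,0,0],[0,0,0],[-1.72,0,-3.49],[-1.72,0,-3.49],[-1.72,0,-3.49],[-1.72,0,-3.49],[-1.72,0,-3.49],[-1.72,0,-3.49],[-1.72,0,-3.49],[-1.72,0,-3.49],[-1.72,0,-3.49],[-1.72,0,-3.49],[-1.72,0,-3.49],[-1.72,0,-3.49],[-1.72,0,-3.49],[-1.72,0,-3.49],[0,0,0]],"roll":[8.25,8.25,8.25,0,0,0,0,0,0,0,0,0,0,0,0,0,0,0]}' 1 10
python3 - <<'E'
from h import *
im=robot.read_camera("wrist"); cv2.imwrite("pics/w1.png",im[:,:,::-1])
im=robot.read_camera("side"); cv2.imwrite("pics/s1.png",im[:,:,::-1])
E
```

```text
time: 1.95
tool_pos: [0.4619, 0.006, 0.2264]
tool_rot: [-1.572, 0.0, 3.126]
contact_force: [-0.4, 0.1, 0.2]
opening: 0.0008
```

View pics/w1.png

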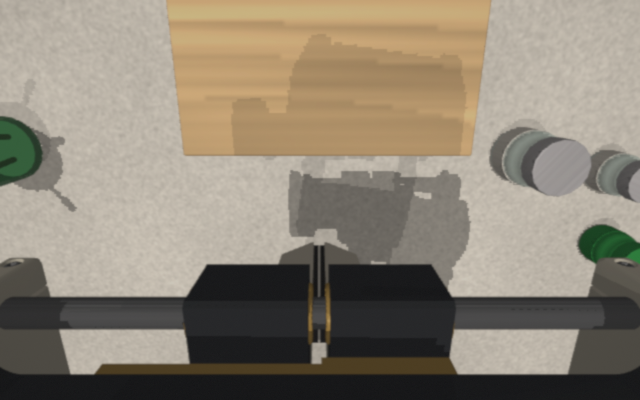

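```bash
python3 -m crank '{"xyz":[[0,4,0],[0,4,0],[0,4,0],[0,3,0],[0,1.5,0],[0,0,0]],"roll":[0,0,0,0,0,0]}'
python3 - <<'E'
from h import *
im=robot.read_camera("side"); cv2.imwrite("pics/s2.png",im[:,:,::-1])
crop("pics/s2.png","pics/s2c.png",200,100,420,265,3.5)
E
```

```text
time: 2.65
tool_pos: [0.4588, 0.0015, 0.0599]
tool_rot: [-1.571, -0.005, 3.12]
contact_force: [0.6, -0.5, 0.5]
opening: 0.0006
```

View pics/s2c.png

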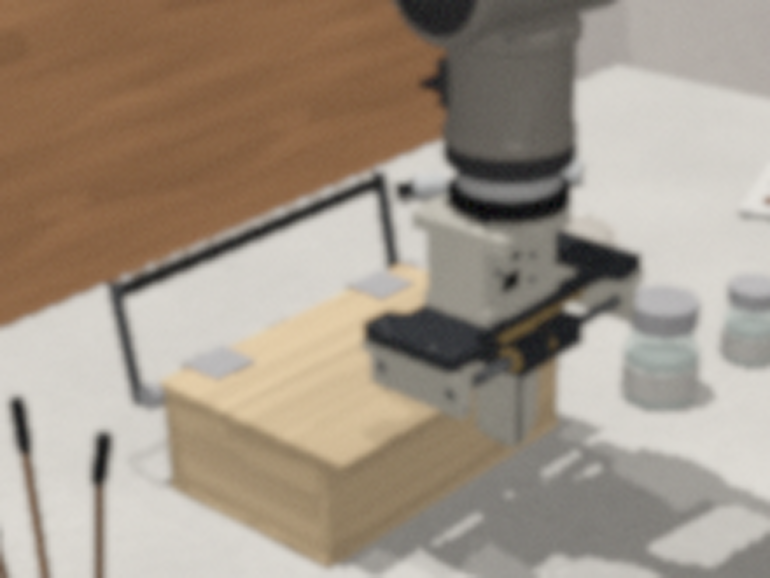

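Side view: the closed fingers stand in front of the lid's front edge with their tips below its underside. Next I'll approach until they touch.

```bash
python3 -m crank '{"xyz":[[-0.6,0,0],[-0.6,0,0],[-0.4,0,0],[-0.1,0,0],[-0.1,0,0],[0,0,0]],"roll":[0,0,0,0,0,0]}'; python3 -m crank '{"xyz":[[-0.1,0,0],[-0.1,0,0],[0,0,0]],"roll":[0,0,0]}'
```

```text
time: 3.3
tool_pos: [0.4779, 0.0023, 0.0617]
tool_rot: [-1.571, -0.002, 3.122]
contact_force: [-4.6, -0.1, 4.2]
opening: -0.0
time: 3.6
tool_pos: [0.4778, 0.0023, 0.0615]
tool_rot: [-1.571, -0.006, 3.122]
contact_force: [-11.7, -1.6, 8.7]
opening: 0.0003
```

```bash
python3 -m crank '{"xyz":[[0.05,-0.1,0],[0.05,-0.1,0],[0,-0.1,0],[0,0,0]],"roll":[0,0,0,0]}'
```

```text
time: 4.0
tool_pos: [0.4779, 0.0023, 0.064]
tool_rot: [-1.571, -0.004, 3.122]
contact_force: [-6.2, -1.0, -1.1]
opening: 0.0005
```

```bash
python3 -m crank '{"xyz":[[0,-0.1,0],[0,-0.2,0],[0,-0.2,0],[-0.01,-0.2,0],[-0.02,-0.2,0],[0,0,0]],"roll":[0,0,0,0,0,0]}'
```

```text
time: 4.6
tool_pos: [0.4784, 0.0023, 0.0732]
tool_rot: [-1.571, -0.004, 3.122]
contact_force: [-6.2, -0.5, 0.6]
opening: 0.0006
```

```bash
python3 - <<'E'
from h import *
im=robot.read_camera("side"); cv2.imwrite("pics/s3.png",im[:,:,::-1])
crop("pics/s3.png","pics/s3c.png",200,100,420,265,3.5)
print(robot.observe()["contact_force"])
E
```

```text
[-5.3589 -0.7196 -0.2638]
```

View pics/s3c.png

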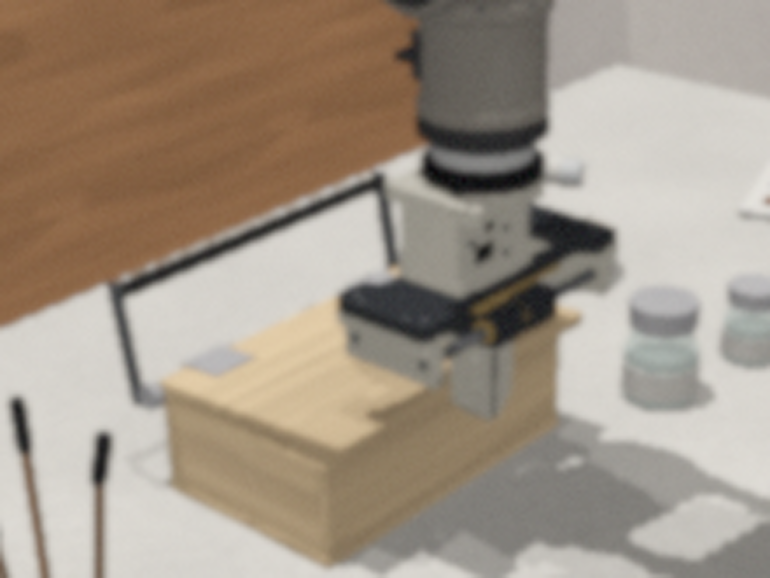

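Side view: the lid's front edge has lifted about 8 mm and follows the fingers, with roughly 5 N on them. I'll keep following the arc.

```bash
python3 -m crank '{"xyz":[[-0.03,-0.42,0],[-0.03,-0.42,0],[-0.05,-0.42,0],[-0.06,-0.41,0],[-0.07,-0.42,0],[-0.08,-0.41,0],[-0.09,-0.41,0],[-0.1,-0.41,0],[-0.11,-0.4,0],[-0.12,-0.4,0]],"roll":[0,0,0,0,0,0,0,0,0,0]}'
```

```text
time: 5.65
tool_pos: [0.4867, 0.0022, 0.115]
tool_rot: [-1.571, -0.002, 3.122]
contact_force: [-4.9, -0.0, -0.5]
opening: 0.0006
```

```bash
python3 -m crank '{"xyz":[[-0.27,-0.8,0],[-0.31,-0.78,0],[-0.35,-0.76,0],[-0.38,-0.75,0],[-0.42,-0.73,0],[-0.45,-0.71,0],[-0.49,-0.68,0],[-0.53,-0.65,0],[0,0,0]],"roll":[0,0,0,0,0,0,0,0,0]}'; python3 - <<'E'
from h import *
im=robot.read_camera("side"); cv2.imwrite("pics/s4.png",im[:,:,::-1])
crop("pics/s4.png","pics/s4c.png",200,60,420,265,2.9)
E
```

```text
time: 6.55
tool_pos: [0.5209, 0.0011, 0.1747]
tool_rot: [-1.57, 0.003, 3.121]
contact_force: [-1.8, 0.4, 0.8]
opening: 0.0003
```

View pics/s4c.png

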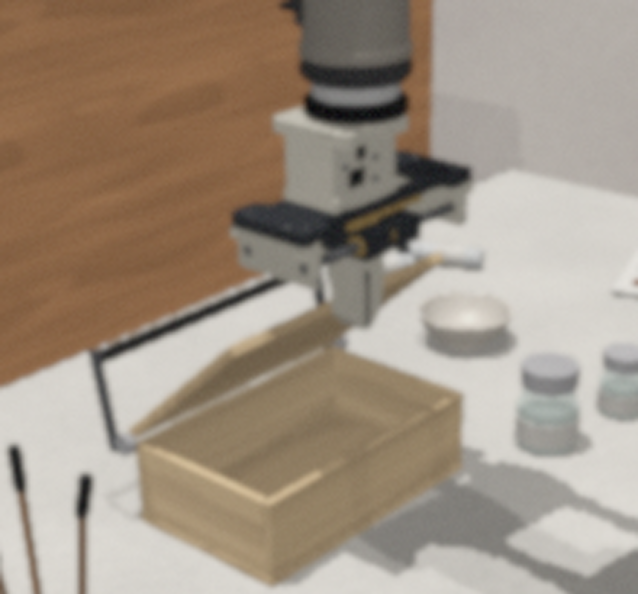

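The lid is up at about 0.73 rad, resting on the fingers (fingertips at crop (350,320)). I'll keep pushing back and up.

```bash
python3 -m crank '{"xyz":[[-0.6,-0.6,0],[-0.7,-0.6,0],[-0.7,-0.5,0],[-0.8,-0.4,0],[-0.8,-0.3,0],[-0.8,-0.2,0],[-0.8,-0.2,0],[-0.8,-0.1,0],[-0.8,0,0],[-0.8,0,0],[0,0,0]],"roll":[0,0,0,0,0,0,0,0,0,0,0]}'; python3 - <<'E'
from h import *
im=robot.read_camera("side"); cv2.imwrite("pics/s5.png",im[:,:,::-1])
crop("pics/s5.png","pics/s5c.png",200,40,420,245,2.9)
E
```

```text
time: 7.7
tool_pos: [0.5967, -0.0003, 0.2021]
tool_rot: [-1.571, 0.001, 3.121]
contact_force: [0.2, -0.1, -0.1]
opening: 0.0003
```

View pics/s5c.png

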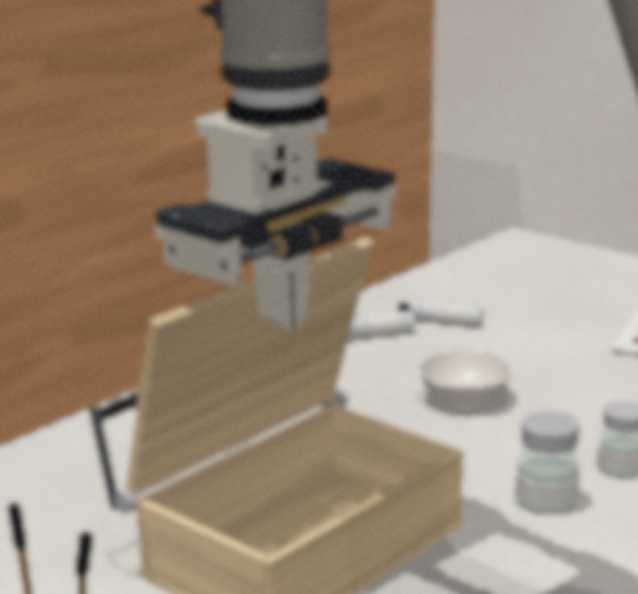

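```bash
python3 -m crank '{"xyz":[[-0.8,0,0],[-0.8,0,0],[-0.8,0,0],[-0.8,0,0],[-0.8,0,0],[-0.7,0,0],[-0.5,0,0],[-0.2,0,0],[0,0,0],[0,0,0]],"roll":[0,0,0,0,0,0,0,0,0,0]}';python3 -m crank '{"xyz":[[-0.1,0,0],[-0.1,0,0],[0,0,0]],"roll":[0,0,0]}';python3 -m crank '{"xyz":[[-0.1,0,0],[-0.1,0,0],[0,0,0]],"roll":[0,0,0]}'
```

```text
time: 8.75
tool_pos: [0.6494, -0.0013, 0.2025]
tool_rot: [-1.571, 0.0, 3.121]
contact_force: [0.0, -0.8, 0.1]
opening: 0.0
time: 9.05
tool_pos: [0.6514, -0.0013, 0.2026]
tool_rot: [-1.571, 0.0, 3.121]
contact_force: [-0.7, 1.6, 0.4]
opening: 0.0007
time: 9.35
tool_pos: [0.6536, -0.0014, 0.2025]
tool_rot: [-1.571, 0.0, 3.121]
contact_force: [-0.5, 0.6, 0.4]
opening: 0.0005
```

```bash
python3 -m crank '{"xyz":[[-0.1,0,0],[-0.1,0,0],[0,0,0]],"roll":[0,0,0]}';python3 -m crank '{"xyz":[[-0.1,0,0],[-0.1,0,0],[0,0,0]],"roll":[0,0,0]}'
```

```text
time: 9.65
tool_pos: [0.6556, -0.0014, 0.2024]
tool_rot: [-1.571, 0.0, 3.121]
contact_force: [-0.6, -0.5, 0.3]
opening: 0.0004
time: 9.95
tool_pos: [0.6576, -0.0015, 0.2025]
tool_rot: [-1.571, 0.0, 3.121]
contact_force: [-1.0, -0.3, 0.1]
opening: 0.0003
```

```bash
python3 -m crank '{"xyz":[[-0.1,0,0],[-0.1,0,0],[0,0,0]],"roll":[0,0,0]}'
```

```text
time: 10.25
tool_pos: [0.6596, -0.0015, 0.2025]
tool_rot: [-1.571, 0.0, 3.121]
contact_force: [-0.4, -0.2, 0.5]
opening: 0.0008
```

```bash
python3 -m crank '{"xyz":[[-0.1,0,0],[-0.05,0,0],[0,0,0]],"roll":[0,0,0]}'
```

```text
time: 10.55
tool_pos: [0.661, -0.0015, 0.2025]
tool_rot: [-1.571, 0.0, 3.121]
contact_force: [-0.6, 0.3, -1.5]
opening: 0.0004
```

```bash
python3 -m crank '{"xyz":[[-0.1,0,0],[-0.05,0,0],[0,0,0]],"roll":[0,0,0]}';python3 -m crank '{"xyz":[[-0.1,0,0],[-0.05,0,0],[0,0,0]],"roll":[0,0,0]}'
```

```text
time: 10.85
tool_pos: [0.6625, -0.0015, 0.2025]
tool_rot: [-1.571, 0.0, 3.121]
contact_force: [-0.1, 0.0, -0.8]
opening: 0.0005
time: 11.15
tool_pos: [0.664, -0.0016, 0.2025]
tool_rot: [-1.571, 0.0, 3.121]
contact_force: [-1.0, 0.3, 0.4]
opening: 0.0006
```

```bash
python3 -m crank '{"xyz":[[-0.1,0,0],[-0.05,0,0],[0,0,0]],"roll":[0,0,0]}';python3 -m crank '{"xyz":[[-0.1,0,0],[-0.05,0,0],[0,0,0]],"roll":[0,0,0]}'
```

```text
time: 11.45
tool_pos: [0.6655, -0.0016, 0.2025]
tool_rot: [-1.571, 0.0, 3.121]
contact_force: [-0.4, -0.2, -0.6]
opening: 0.0009
time: 11.75
tool_pos: [0.667, -0.0017, 0.2025]
tool_rot: [-1.571, 0.0, 3.121]
contact_force: [0.3, 0.3, -0.5]
opening: 0.0008
```

```bash
python3 -m crank '{"xyz":[[-0.1,0,0],[-0.05,0,0],[0,0,0]],"roll":[0,0,0]}'; python3 - <<'E'
from h import *
im=robot.read_camera("side"); cv2.imwrite("pics/s6.png",im[:,:,::-1])
crop("pics/s6.png","pics/s6c.png",200,40,420,245,2.9)
E
```

```text
time: 12.05
tool_pos: [0.6685, -0.0017, 0.2025]
tool_rot: [-1.571, 0.0, 3.121]
contact_force: [-0.2, 1.1, -0.1]
opening: 0.0005
```

View pics/s6c.png

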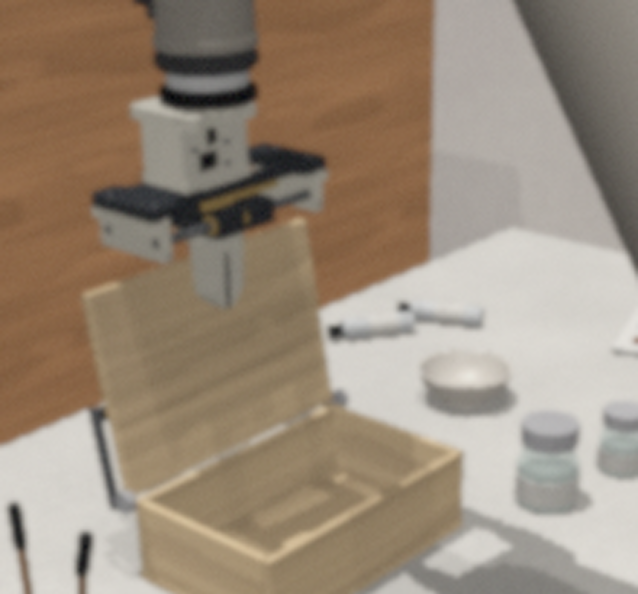

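The lid is past upright and leaning back close to the bar, but no resistance yet. I'll carry on in small steps.

```bash
python3 -m crank '{"xyz":[[-0.1,0,0],[-0.05,0,0],[0,0,0]],"roll":[0,0,0]}';python3 -m crank '{"xyz":[[-0.1,0,0],[-0.05,0,0],[0,0,0]],"roll":[0,0,0]}'
```

```text
time: 12.4
tool_pos: [0.6697, -0.0017, 0.2024]
tool_rot: [-1.571, -0.001, 3.121]
contact_force: [-2.2, 0.2, 0.5]
opening: 0.0004
time: 12.7
tool_pos: [0.6707, -0.0017, 0.2022]
tool_rot: [-1.571, -0.002, 3.121]
contact_force: [-5.2, -0.6, 0.9]
opening: 0.0005
```

```bash
python3 -m crank '{"xyz":[[-0.1,0,0],[-0.05,0,0],[0,0,0]],"roll":[0,0,0]}'
```

```text
time: 13.0
tool_pos: [0.6716, -0.0017, 0.2021]
tool_rot: [-1.571, -0.004, 3.121]
contact_force: [-8.0, -0.3, 1.2]
opening: 0.0004
```

```bash
python3 -m crank '{"xyz":[[-0.1,0,0],[0,0,0]],"roll":[0,0]}'
```

```text
time: 13.2
tool_pos: [0.6721, -0.0017, 0.202]
tool_rot: [-1.571, -0.005, 3.121]
contact_force: [-9.6, -0.1, 0.4]
opening: 0.0006
```

The bar resists from about x=0.669, and the force has risen to 9.6 N, which is below the 15 N limit. I'll back off slowly, then look.

```bash
python3 -m crank '{"xyz":[[0.1,0,0],[0.1,0,0],[0.1,0,0],[0.1,0,0],[0.2,0,0],[0.5,0,0],[1.5,0,0],[3,0,0],[3,0,0],[3,0,0],[3,0,0],[0,0,0]],"roll":[0,0,0,0,0,0,0,0,0,0,0,0]}' -1
python3 - <<'E'
from h import *
for n in ["side","scene","wrist"]:
    im=robot.read_camera(n); cv2.imwrite(f"pics/{n}7.png",im[:,:,::-1])
crop("pics/side7.png","pics/s7c.png",200,60,420,265,2.9)
crop("pics/scene7.png","pics/c7.png",210,90,370,290,2.9)
E
```

```text
time: 14.4
tool_pos: [0.525, 0.0016, 0.2029]
tool_rot: [-1.571, -0.001, 3.121]
contact_force: [0.5, -1.0, 0.2]
opening: 0.0898
```

View pics/s7c.png

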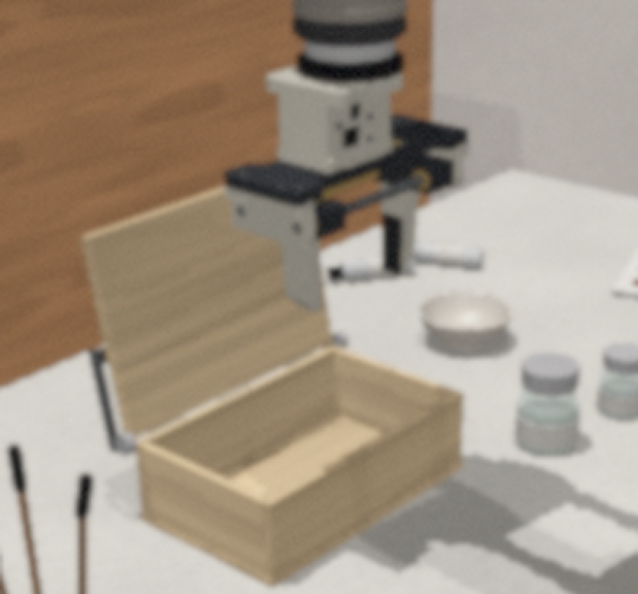

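View pics/c7.png

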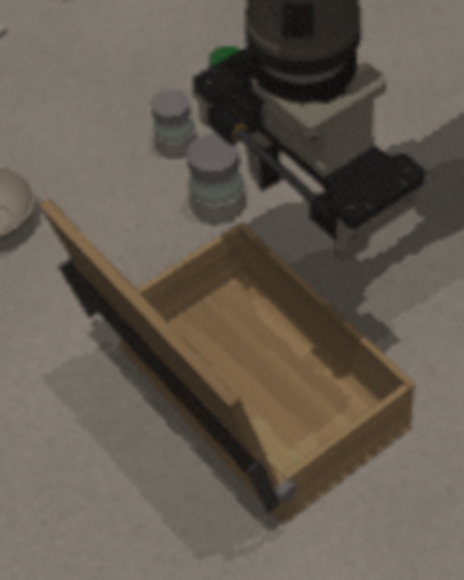

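View pics/wrist7.png

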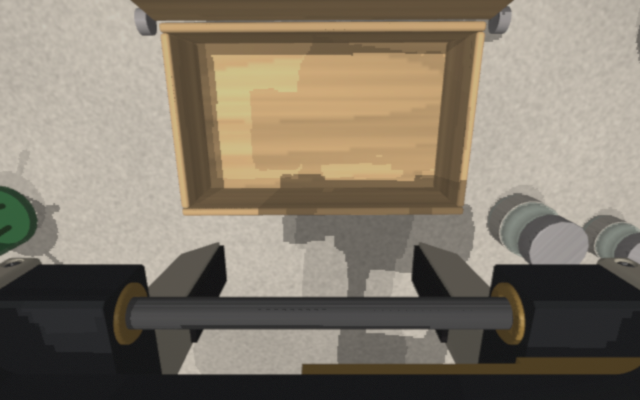

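Both views show the lid leaning on the bar by itself, and the box is open. Now to the jar. I'll stop short of it for a closer look.

```bash
python3 -m crank '{"xyz":[[1.23,0,3.82],[1.23,0,3.82],[1.23,0,3.82],[1.23,0,3.82],[1.23,0,3.82],[1.23,0,3.82],[1.23,0,3.82],[1.23,0,3.82],[1.23,0,3.82],[0,0,0],[0,0,0],[0,0,0],[0,0,0],[0,0,0],[0,0,0]],"roll":[0,0,0,0,0,0,0,0,0,-8.54,-8.54,-8.54,-8.54,-8.54,0]}'
python3 - <<'E'
from h import *
import json
c=robot.calibration("wrist"); json.dump({k:np.array(v).tolist() for k,v in c.items()},open("cal8.json","w"))
im=robot.read_camera("wrist"); cv2.imwrite("pics/wrist8.png",im[:,:,::-1])
E
```

```text
time: 16.05
tool_pos: [0.4112, -0.3412, 0.2023]
tool_rot: [-1.57, 0.0, -2.415]
contact_force: [-0.2, 0.4, -0.5]
opening: 0.0915
```

View pics/wrist8.png

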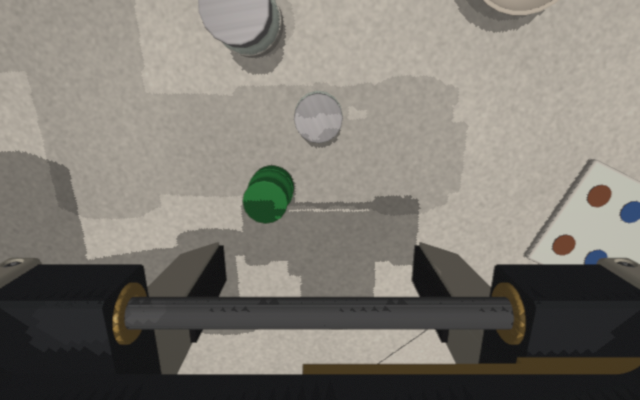

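```bash
python3 - <<'E'
from h import *
import json
c=json.load(open("cal8.json"))
im=cv2.imread("pics/wrist8.png")
crop("pics/wrist8.png","pics/w8c.png",180,0,420,240,3)
p=ray("wrist",319,118,.062,c); print("jar",p,"w",np.linalg.norm(ray("wrist",294,118,.062,c)-ray("wrist",343,118,.062,c)))
print("big",ray("wrist",234,10,.075,c),"w",np.linalg.norm(ray("wrist",198,10,.075,c)-ray("wrist",271,10,.075,c)))
print("green",ray("wrist",267,201,.062,c),"w",np.linalg.norm(ray("wrist",243,201,.062,c)-ray("wrist",291,201,.062,c)))
s=robot.observe(); R=Rn.from_euler("xyz",s["tool_rot"]).as_matrix()
print(R, R.T@(p-s["tool_pos"])*100)
# box from wrist7 not saved cal; skip
E
```

```text
jar [ 0.4552 -0.3029  0.062 ] w 0.039862258335095074
big [ 0.4721 -0.2067  0.075 ] w 0.05217467479445539
green [ 0.3721 -0.316   0.062 ] w 0.04190598435329778
[[-0.7506  0.0004  0.6607]
 [-0.6607 -0.0004 -0.7506]
 [-0.0001 -1.      0.0006]] [-5.832  14.0314  0.0495]
```

View pics/w8c.png

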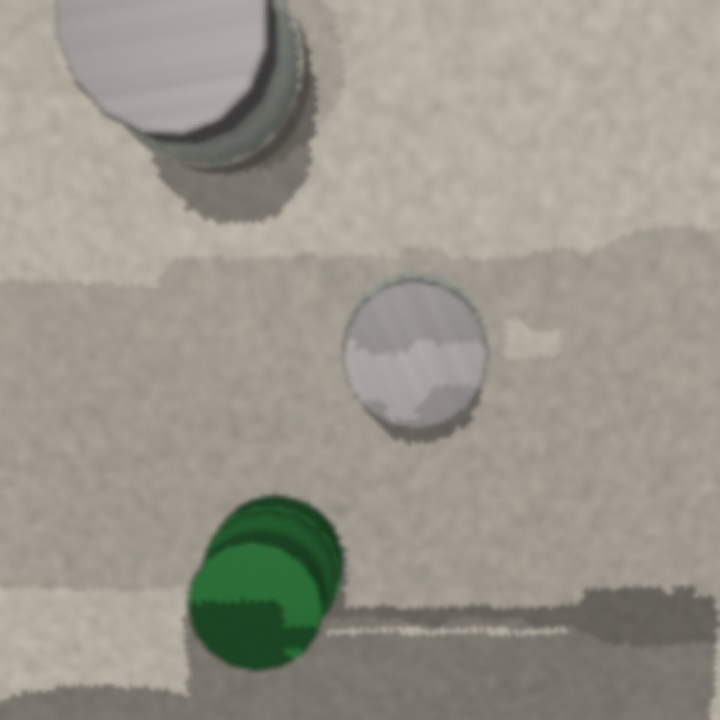

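The target's lid is at (318,118), about 40 mm wide, and free on all sides. The big jar's lid is 52 mm wide. I'll move over the small jar and go down.

```bash
python3 -m crank '{"xyz":[[-1.5,0,0],[-1.5,0,0],[-1.5,0,0],[-1.3,0,0],[0,3.5,0],[0,3.5,0],[0,3.5,0],[0,3.5,0],[0,2.5,0],[0,1.5,0],[0,0.8,0],[0,0,0]],"roll":[0,0,0,0,0,0,0,0,0,0,0,0]}'
python3 - <<'E'
from h import *
im=robot.read_camera("wrist"); cv2.imwrite("pics/wrist9.png",im[:,:,::-1])
E
```

```text
time: 17.3
tool_pos: [0.4539, -0.3011, 0.0137]
tool_rot: [-1.572, -0.0, -2.416]
contact_force: [-0.1, 0.2, 0.2]
opening: 0.0919
```

View pics/wrist9.png

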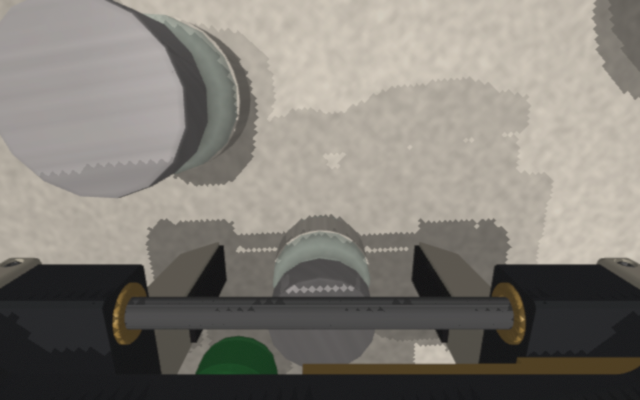

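The jar sits centred between the fingers at (320,310). I'll close gently, wait, and lift.

```bash
python3 -m crank '{"xyz":[[0,0,0],[0,0,0],[0,0,0],[0,0,0],[0,0,0],[0,0,0],[0,0,0],[0,0,0]],"roll":[0,0,0,0,0,0,0,0]}' 1 15
python3 -m crank '{"xyz":[[0,-0.5,0],[0,-1.5,0],[0,-3,0],[0,-3,0],[0,-3,0],[0,-3,0],[0,-1,0],[0,0,0]],"roll":[0,0,0,0,0,0,0,0]}'
python3 - <<'E'
from h import *
import json
im=robot.read_camera("side"); cv2.imwrite("pics/s10.png",im[:,:,::-1])
im=robot.read_camera("scene"); cv2.imwrite("pics/c10.png",im[:,:,::-1])
crop("pics/c10.png","pics/c10c.png",210,60,370,260,2.9)
s=robot.observe(); print(s["tool_pos"],s["tool_rot"],s["qpos"])
E
```

```text
time: 18.15
tool_pos: [0.4538, -0.302, 0.0146]
tool_rot: [-1.571, -0.0, -2.417]
contact_force: [0.7, -0.2, 1.7]
opening: 0.0439
time: 18.95
tool_pos: [0.4542, -0.3022, 0.1657]
tool_rot: [-1.568, 0.0, -2.416]
contact_force: [0.5, -0.8, -1.4]
opening: 0.0434
[ 0.4531 -0.3013  0.1632] [-1.5729 -0.0003 -2.4165] [-0.7277  0.4361  1.5647 -0.      1.143   0.118 ]
```

View pics/s10.png

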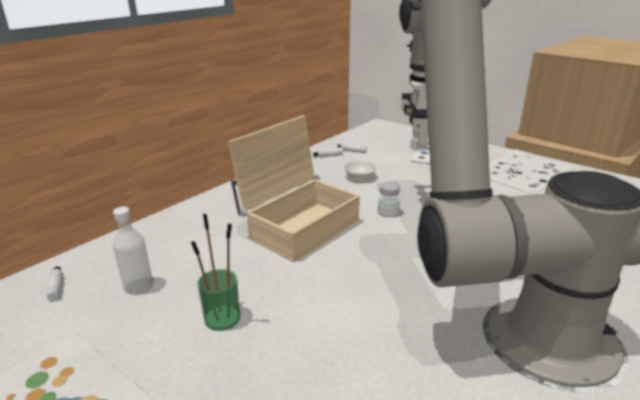

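View pics/c10c.png

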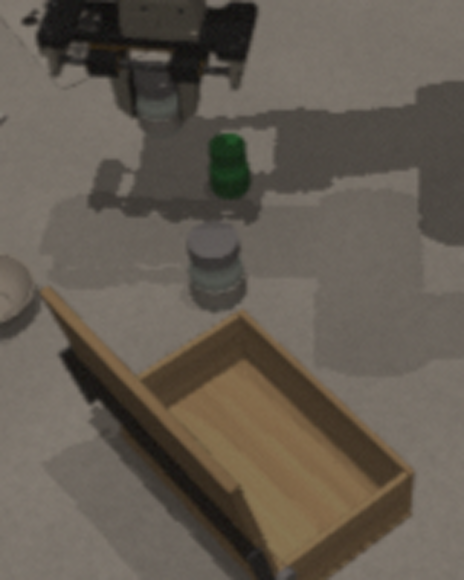

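The jar is held; the opening of 43.5 mm matches its 44 mm diameter. The bystanders and the lid are unchanged. I'll turn the jaws along y and carry it over the box centre.

```bash
python3 -m crank '{"xyz":[[0,0,0],[0,0,0],[0,0,0],[0,0,0],[0,0,0],[-1.31,0,-3.42],[-1.31,0,-3.42],[-1.31,0,-3.42],[-1.31,0,-3.42],[-1.31,0,-3.42],[-1.31,0,-3.42],[-1.31,0,-3.42],[-1.31,0,-3.42],[-1.31,0,-3.42],[0,0,0],[0,0,0]],"roll":[8.54,8.54,8.54,8.54,8.54,0,0,0,0,0,0,0,0,0,0,0]}'
python3 - <<'E'
from h import *
import json
c=robot.calibration("wrist"); json.dump({k:np.array(v).tolist() for k,v in c.items()},open("cal11.json","w"))
im=robot.read_camera("wrist"); cv2.imwrite("pics/wrist11.png",im[:,:,::-1])
im=robot.read_camera("side"); cv2.imwrite("pics/s11.png",im[:,:,::-1])
crop("pics/s11.png","pics/s11c.png",200,60,420,265,2.9)
E
```

```text
time: 20.65
tool_pos: [0.5769, 0.0042, 0.1624]
tool_rot: [-1.571, -0.004, 3.123]
contact_force: [-0.6, -0.5, -1.1]
opening: 0.0435
```

View pics/s11c.png

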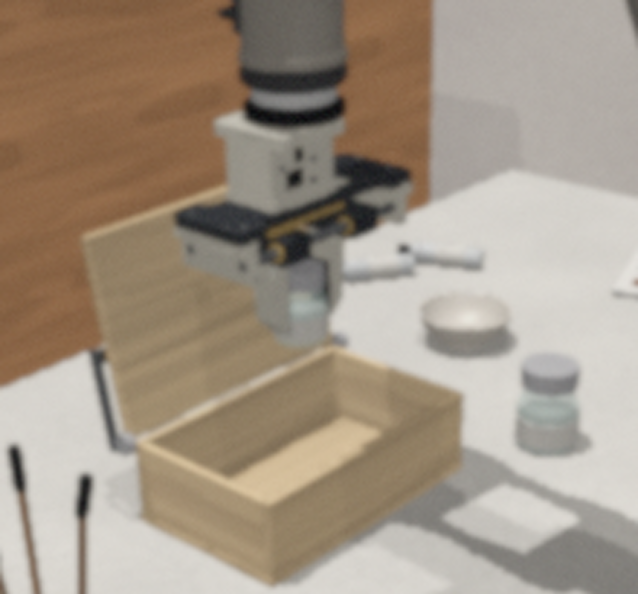

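View pics/wrist11.png

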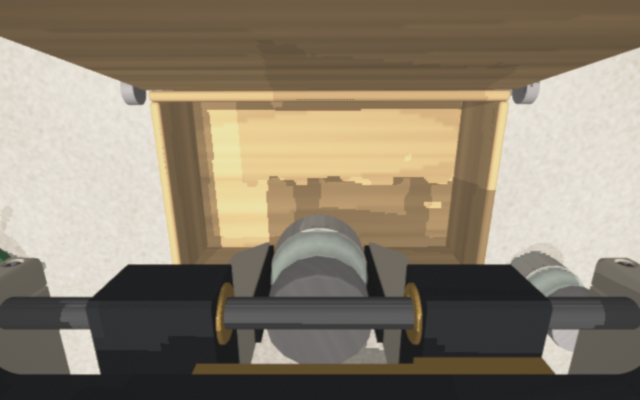

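```bash
python3 - <<'E'
from h import *
import json
c=json.load(open("cal11.json"))
print("rear rim inner",ray("wrist",330,102,.075,c),"L rim",ray("wrist",165,180,.075,c),"R",ray("wrist",497,180,.075,c))
print("floor rear",ray("wrist",330,109,.007,c),"floor front",ray("wrist",225,247,.007,c))
E
```

```text
rear rim inner [ 0.6495 -0.0048  0.075 ] L rim [0.5986 0.112  0.075 ] R [ 0.5942 -0.1218  0.075 ]
floor rear [ 0.6409 -0.0067  0.007 ] floor front [0.5146 0.095  0.007 ]
```

The box floor spans about x 0.513 to 0.645, so the jar is well inside. I'll lower it, then feel for the floor.

```bash
python3 -m crank '{"xyz":[[0,2,0],[0,3,0],[0,3,0],[0,2.5,0],[0,1.5,0],[0,0.8,0],[0,0.4,0],[0,0,0],[0,0,0]],"roll":[0,0,0,0,0,0,0,0,0]}'
```

```text
time: 21.65
tool_pos: [0.5784, 0.0032, 0.0334]
tool_rot: [-1.571, 0.002, 3.121]
contact_force: [0.5, 0.6, -0.8]
opening: 0.0438
```

```bash
python3 -m crank '{"xyz":[[0,0.2,0],[0,0.1,0],[0,0,0]],"roll":[0,0,0]}'
```

```text
time: 21.95
tool_pos: [0.5778, 0.0035, 0.0296]
tool_rot: [-1.571, 0.0, 3.122]
contact_force: [0.6, 0.6, -0.7]
opening: 0.0434
```

```bash
python3 -m crank '{"xyz":[[0,0.1,0],[0,0.1,0],[0,0,0]],"roll":[0,0,0]}'
```

```text
time: 22.25
tool_pos: [0.5777, 0.0035, 0.0274]
tool_rot: [-1.571, -0.0, 3.122]
contact_force: [-0.1, 0.7, -0.4]
opening: 0.0434
```

```bash
python3 -m crank '{"xyz":[[0,0.1,0],[0,0.1,0],[0,0.1,0],[0,0,0]],"roll":[0,0,0,0]}'
```

```text
time: 22.65
tool_pos: [0.5777, 0.0035, 0.0243]
tool_rot: [-1.571, -0.0, 3.121]
contact_force: [-0.3, 0.2, -1.0]
opening: 0.0432
```

```bash
python3 -m crank '{"xyz":[[0,0.1,0],[0,0.1,0],[0,0,0]],"roll":[0,0,0]}'
```

```text
time: 22.95
tool_pos: [0.5777, 0.0035, 0.0223]
tool_rot: [-1.571, -0.0, 3.121]
contact_force: [-1.3, 0.4, -1.3]
opening: 0.0434
```

```bash
python3 -m crank '{"xyz":[[0,0.1,0],[0,0,0]],"roll":[0,0]}'
```

```text
time: 23.15
tool_pos: [0.5779, 0.0035, 0.0216]
tool_rot: [-1.571, 0.0, 3.121]
contact_force: [0.4, 0.1, 0.4]
opening: 0.0434
```

```bash
python3 -m crank '{"xyz":[[0,0.1,0],[0,0,0]],"roll":[0,0]}'
```

```text
time: 23.35
tool_pos: [0.578, 0.0035, 0.0215]
tool_rot: [-1.571, 0.001, 3.122]
contact_force: [-3.5, 0.8, 7.3]
opening: 0.0433
```

It touched the floor at TCP z=0.0215, the expected height. I'll ease the load off, open, and rise.

```bash
python3 -m crank '{"xyz":[[0,-0.1,0],[0,0,0]],"roll":[0,0]}'; python3 -m crank '{"xyz":[[0,0,0],[0,0,0],[0,0,0],[0,0,0],[0,0,0]],"roll":[0,0,0,0,0]}' -0.5
python3 -m crank '{"xyz":[[0,-0.5,0],[0,-1.5,0],[0,-3,0],[0,-4,0],[0,-4,0],[1.5,-3,0],[3,0,0],[4,0,0],[4,0,0],[4,0,0],[0,0,0]],"roll":[0,0,0,0,0,0,0,0,0,0,0]}'
python3 - <<'E'
from h import *
for n in ["side","scene","wrist"]:
    im=robot.read_camera(n); cv2.imwrite(f"pics/{n}12.png",im[:,:,::-1])
crop("pics/side12.png","pics/s12c.png",200,60,420,265,2.9)
crop("pics/scene12.png","pics/c12c.png",180,90,440,390,2)
E
```

```text
time: 23.55
tool_pos: [0.578, 0.0035, 0.0216]
tool_rot: [-1.571, 0.0, 3.121]
contact_force: [-0.6, 0.4, 2.3]
opening: 0.0437
time: 24.05
tool_pos: [0.5779, 0.0035, 0.0215]
tool_rot: [-1.571, 0.0, 3.121]
contact_force: [-0.1, 1.4, 0.5]
opening: 0.0685
time: 25.15
tool_pos: [0.4079, 0.0075, 0.1814]
tool_rot: [-1.571, -0.004, 3.122]
contact_force: [0.1, -0.3, -0.1]
opening: 0.0685
```

View pics/s12c.png

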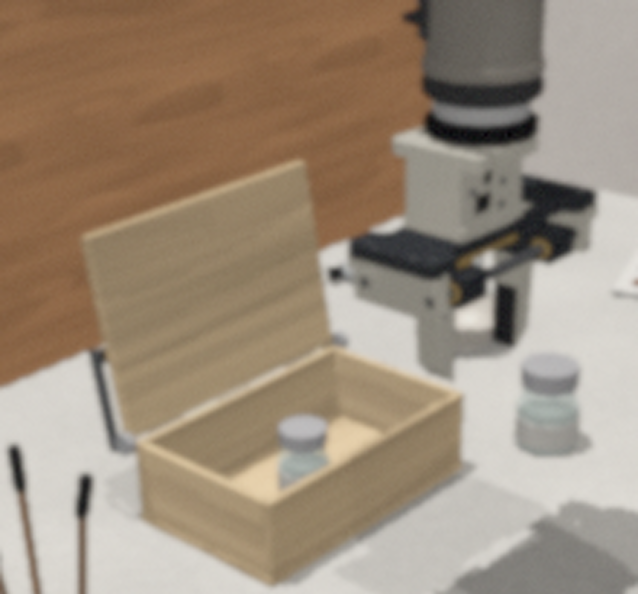

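View pics/c12c.png

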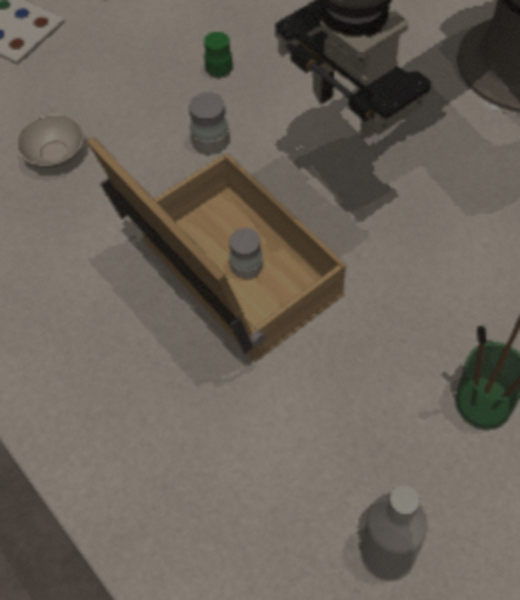

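View pics/wrist12.png

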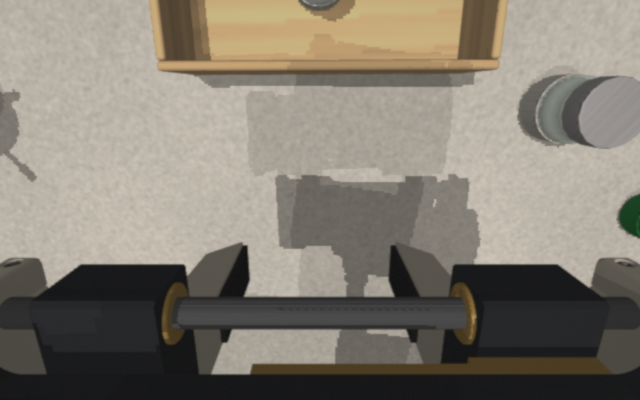

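```bash
python3 - <<'E'
from h import *
a=cv2.imread("pics/scene0.png",0).astype(float);b=cv2.imread("pics/scene12.png",0).astype(float)
for n,(x,y) in dict(dish=(206,160),big=(284,150),green=(289,116),pot=(425,285),bottle=(377,356)).items():
    h=16; (dx,dy),r=cv2.phaseCorrelate(a[y-h:y+h,x-h:x+h].copy(),b[y-h:y+h,x-h:x+h].copy()); print(n,round(dx,2),round(dy,2),round(r,2))
a=cv2.imread("pics/side7.png",0)[120:200,225:300];b=cv2.imread("pics/side12.png",0)[120:200,225:300]
print("lid",cv2.phaseCorrelate(a.astype(float),b.astype(float)))
print(robot.hand_in())
E
```

```text
dish 0.03 -0.11 0.99
big -0.14 0.29 0.78
green 0.02 -0.3 0.8
pot -0.01 -0.07 1.04
bottle -0.08 -0.04 1.01
lid ((0.46533903646504626, -0.0666479293703901), 0.6861231714589988)
the job is handed in; nothing more can be done
None
```

The lid is open and leaning on the bar of its back-rest, the small grey pigment jar stands upright on the box floor, and the job is handed in at about 25 s.

- **Lid:** I pushed it up from its front edge with closed fingers and on over backwards. The bar began to resist with the fingertips at about x = 0.669. I pressed until the reading reached 9.6 N and eased off slowly. That is firmer than the 4–6 N I had aimed for, because I sent the last small steps without waiting for each reading.
- **Highest force on the lid:** at first contact with the front edge the reading peaked at about 14.7 N in total, close to the 15 N limit. I backed off at once. Readings are taken only at the end of each move, so the true peak could have been slightly higher.
- **Jar:** the gripper stopped at 43.5 mm, which fits the 44 mm jar. It touched the box floor at the expected height with about 7 N, and I eased the load off before opening the fingers.
- **Last pictures:** the jar stands upright inside, the gripper is clear of everything, and the lid is on its bar. The lid region compared with the picture taken just after opening shows a shift of about 0.5 pixel. The jar now appears in that region, so I put the shift down to that and not to the lid moving.
- **Other things on the bench:** the dish, brush pot, bottle, larger grey jar and green jar had all shifted by 0.3 pixel or less in the scene picture. The two jars gave a weaker match because of shadows.

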